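# Tip the stereo picture tile over against the book rest

## Task

The stereo picture tile on the rubber pad in front of the slanted book rest lies picture side down, plain grey back up: with the fingertips push it against the rest until it tips up and leans on the slope, then from behind push its raised edge up and back towards you, so that it falls over and lies flat on the pad in front of the rest with its picture up. Do not lift or carry it, and leave everything else on the desk where it is.

Things in the scene. Friction and masses are not known exactly. Their poses are not given: they have to be found in the camera images.
- tile: the tile to be turned: stiff plate 90 x 120 x 6 mm (own x, y, z), about 65 to 110 g, lying on the rest's rubber pad. Origin at its very centre, 6 mm above the desk while flat on the pad. Plain grey back on its own +z side (up at the start), white face with coloured dots on its -z side: turned when its own z points down. At the start its own x points roughly at the rest (within 20 degrees)
- tile_corner0 (a point): corner of the tile at own (-45, -60, 0) mm
- tile_corner1 (a point): corner of the tile at own (-45, +60, 0) mm
- tile_corner2 (a point): corner of the tile at own (+45, -60, 0) mm
- tile_corner3 (a point): corner of the tile at own (+45, +60, 0) mm
- rest: fixed slanted book rest of dark steel, orange stripe along its top, on a dark green rubber pad 3 mm thick. Origin on the pad's top, middle of the slope's foot; own x points into the slope (away from the robot within 30 degrees), z up. Slope: smooth steel, 200 mm wide (own y), from x = z = 0 at 52 degrees up to a free edge. The non-slip pad spans x -190 to +60, y -130 to +130 mm
- rest_top (a point): middle of the rest's top edge, own (36, 0, 46) mm. A tile pushed right up to the foot leans on the slope at 52 degrees, far edge 71 mm above the pad, 20 mm beyond this edge; it stays leaning when let go. Pushed up and back at its far edge from behind (following its arc about the foot; a level push can slide the foot back instead) it passes upright and falls over towards the robot
- spare_tile: bystander: a second tile of the same size that already lies picture up, beside the work, about 180 to 290 mm from the tile to be turned. Origin at its centre
- viewer: bystander: stereo viewer, a clear lens bar 52 x 130 mm on four thin wire legs, 110 mm high overall, feet 80 x 140 mm apart, standing beside the work. Origin on the desk under its centre, bar along own y
- mug: bystander: blue mug, 80 mm across, 92 mm high, well to the left or right. Origin at the centre of its underside
- pen_pot: bystander: black pen pot with pens, 72 mm across, 122 mm high with pens, well to the left or right. Origin at the centre of its underside
- mouse: bystander: black computer mouse, 105 x 60 x 32 mm, well to the left or right. Origin at the centre of its underside
- note_block: bystander: yellow block of notes, 76 x 76 x 34 mm, well to the left or right. Origin at the centre of its underside
There are look-alikes about, which are no part of the job. What is shaped like the tile but pink is not meant.

How it is judged:
On the way:
1. the tile is tipped up by more than 30 degrees, its middle over the slope of the rest (angle between tile's own z axis and vertical between 0.52 and 1.4 rad and x of tile in the frame of rest between 0 and 0.06 m), for 0.2 s.
At the end, for the whole second after the job is handed in: the tile lies still and flat on the pad in front of the rest (within 5 degrees, centre below 10 mm), picture side up, its centre 25 to 200 mm in front of the foot of the rest and within 100 mm of the rest's middle line sideways (angle between tile's own z axis and vertical above 3.05 rad and height (world z) of tile below 0.01 m and x of tile in the frame of rest between -0.2 and -0.025 m and y of tile in the frame of rest between -0.1 and 0.1 m and linear speed of tile below 0.01 m/s); the robot touches nothing.
It fails at once if the tile is lifted: all four corners more than 20 mm above the desk (height (world z) of each of tile_corner0, tile_corner1, tile_corner2, tile_corner3 above 0.02 m).
It fails at once if another thing on the desk is moved by more than 15 mm (distance of any of spare_tile, viewer, mug, pen_pot, mouse, note_block from where it was at the start of the episode above 0.015 m).
It also fails if it takes over 58 s, if anything falls off the work surface, if the arm or the gripper's body presses on something with over 40 N, if the wrist force passes 120 N, or if a joint passes its speed limit or range.

## Robot

A 7-joint arm with a two-finger parallel gripper is mounted at the origin on the work surface. World frame = base frame: x ahead of the robot, y to its left, z up, the work surface at z = 0. Lengths are in m, angles in rad, forces in N, time in s.
With the tool pointing down it reaches from about 0.425 to 0.875 m from the base axis. Payload 4.7 kg.
Tool frame: the origin (TCP) lies on the centre line of the jaws, within the pads' length; the fingertips stand 17 mm ahead of it and the grasp point (between the pads) lies 2 mm behind it; z points along the fingers, y is the direction in which the jaws open and shut (so a half turn about z gives the same grasp; the last joint's range is limited). The gripper opens to 85 mm and grips with 20 to 120 N. Pads are 22 mm wide; open, the fingers measure 114 mm over their backs; the gripper's body (76 mm by 85 mm) begins 54 mm behind the grasp point. The pads swing forward as they close: fully open they stand 13 mm farther back than shut.
Start: joints at [-1.232, 0.321, -0.07, 1.45, 0.023, 1.371, -0.057], TCP at [0.207, 0.616, 0.248] pointing down, gripper open.
Joint ranges: [-2.86, 2.86], [-0.3, 2.09], [-1.38, 1.24], [0.06, 2.45], [-1.56, 4.7], [0.09, 2.05], [-2.69, 2.69]. Speed limits (rad/s): [2.57, 2.57, 3.14, 3.14, 3.14, 3.14, 3.14].

## Interface

Orientations are given as [roll, pitch, yaw] about the fixed x, y, z axes, in that order (R = Rz(yaw) Ry(pitch) Rx(roll)).
In Python, from workcell import arm gives the robot as it stands. The module is installed in compiled form; this text tells all that it offers.
- The arm moves only by the shell command python3 -m inch 'ROWS'. ROWS is JSON, a list of rows, each a list of 5 numbers: the shift along the tool's x, y, z in m, then the turn about the tool's z in rad, then the gripper command: -1 is shut, 1 is fully open, values between are in proportion. A call has 1 to 8 rows; each row is the pose to reach, as a shift and turn from the pose measured when the call began, along the tool's axes at that moment; what a row does not reach only later rows make up. A row lasts 1/10 s, in which the tool goes at most 50 mm and 8.59 degrees, less where a joint would pass 70% of its speed; a pose out of reach is approached as far as the arm can. A call with a gripper value outside its range is refused whole. The fingers move at their own pace and stop on an object; the grip force is fixed at half the most. Time passes only in rows, so rows that repeat a pose let the fingers close. It gives the time, the measured TCP pose, the force and the opening at its end, in the units of the state.
- arm.get_state(): the state, without advancing time (a new reading comes with each control period).
- arm.capture(name): name is "side" or "top"; returns a dict with "color" (384x512x3 uint8, red, green, blue), "fx", "fy", "cx", "cy" (pixels), "R" (3x3) and "t" (3): a world point X has camera coordinates R X + t. Camera axes: x right, y down, z forward; pixel columns grow to the right and rows downward; lengths in m; the calibration is good to about 2 mm. A picture is of the moment at which its call begins. There is no depth.
- arm.hand_in(): hands the job in, once; it reports no verdict.
Trained networks look in a picture, given as the dict that the camera call returned (one of the last four; its "shot" number tells which), for a name from the list of things; names that differ only in an ending like _2 or _b are one class to them, and where a whole thing is asked for, a point or a joint stands for the part that bears it (a point fixed in the world has none). Each returns a list of dicts, best first, with "score" (0 to 1); they miss things now and then, are a little off and sometimes report something else, mostly with a low value. They report only what shows in the picture. A call takes as long as a camera call. They do not tell look-alikes from the thing itself.
- arm.cut_out(query, picture): "mask" (384x512 bool, what is visible of it) and "rect" ([centre column, centre row, width, height] in pixels, round what is visible of it).
- arm.mark_of(query, picture): "xy" ([column, row] in pixels: a listed point, or the origin of a listed thing).
The state is a dict: "t": time; "joints": joint angles; "joint_vel": joint speeds; "effort": joint torques, N m; "tcp_pos": TCP position; "orientation": TCP orientation; "wrist_force": force on the tool from outside, world axes, zero at the start; "torque": the same for the moment, N m; "finger_gap": finger opening in m.
Only numpy, scipy, OpenCV 4.12 (cv2) and the standard library are available. Lean on these libraries where they do the work, as an engineer would, in place of code of your own. Each camera call takes 0.05 s, during which the arm holds its last target. There are 200 camera calls.

## Working session

There is one attempt and no reset: what is moved stays moved. The work goes in short steps, Python scripts to look and compute and a shell command to move; the robot and the scene stay as the last step left them, time stands still between calls to the robot, and variables do not carry over. Pictures are saved under pics/ and viewed, on a budget of 10 in all, crops included, one or two more only if the job needs it, and the job is handed in when it is done.

```bash
mkdir -p pics; cat > h.py <<'E'
import numpy as np, cv2
from workcell import arm
def ray(p,uv):
    d=np.array([(uv[0]-p['cx'])/p['fx'],(uv[1]-p['cy'])/p['fy'],1.]); R=np.array(p['R']); t=np.array(p['t'])
    return -R.T@t, R.T@d
def atz(p,uv,z):
    c,d=ray(p,uv); return c+d*(z-c[2])/d[2]
def proj(p,X):
    x=np.array(p['R'])@np.array(X)+np.array(p['t']); return x[0]/x[2]*p['fx']+p['cx'],x[1]/x[2]*p['fy']+p['cy']
def save(p,n): cv2.imwrite('pics/'+n,cv2.cvtColor(p['color'],cv2.COLOR_RGB2BGR))
E
python3 - <<'E'
from h import *
np.set_printoptions(precision=3,suppress=True)
for n in('top','side'):
    p=arm.capture(n); save(p,n+'0.png'); print(n,'cam',ray(p,(256,192))[0])
    for q,z in(('tile',.006),('tile_corner0',.006),('tile_corner1',.006),('tile_corner2',.006),('tile_corner3',.006),('rest',.003),('rest_top',.049),('spare_tile',.003),('viewer',0),('mug',0),('pen_pot',0),('mouse',0),('note_block',0)):
        for m in arm.mark_of(q,p)[:3]: print(q,round(m['score'],2),np.array(m['xy']),atz(p,m['xy'],z))
print(arm.get_state())
E
```

```text
top cam [ 0.403 -0.016  1.454]
tile 0.86 [193.3 170.9] [0.564 0.182 0.006]
tile 0.81 [203.3 253. ] [0.317 0.154 0.006]
tile 0.61 [277.6 238.9] [ 0.354 -0.069  0.006]
tile_corner0 0.93 [217.7 157. ] [0.605 0.107 0.006]
tile_corner0 0.79 [214.6 185.6] [0.518 0.118 0.006]
tile_corner0 0.79 [177.1 253.1] [0.318 0.233 0.006]
tile_corner1 0.93 [217.7 157. ] [0.605 0.107 0.006]
tile_corner1 0.79 [214.6 185.6] [0.518 0.118 0.006]
tile_corner1 0.79 [177.1 253.1] [0.318 0.233 0.006]
tile_corner2 0.93 [217.7 157. ] [0.605 0.107 0.006]
tile_corner2 0.79 [214.6 185.6] [0.518 0.118 0.006]
tile_corner2 0.79 [177.1 253.1] [0.318 0.233 0.006]
tile_corner3 0.93 [217.7 157. ] [0.605 0.107 0.006]
tile_corner3 0.79 [214.6 185.6] [0.518 0.118 0.006]
tile_corner3 0.79 [177.1 253.1] [0.318 0.233 0.006]
rest 0.63 [202.7 151.3] [0.624 0.153 0.003]
rest_top 0.64 [196.5 132.1] [0.674 0.165 0.049]
rest_top 0.16 [275.7 153. ] [ 0.607 -0.067  0.049]
spare_tile 0.61 [275.1 152.5] [ 0.615 -0.067  0.003]
spare_tile 0.39 [196.8 172. ] [0.561 0.171 0.003]
viewer 0.75 [129.7 175.1] [0.556 0.376 0.   ]
mug 0.6 [ 90.2 230
[... 1215 characters left out ...]
4 0.   ]
viewer 0.64 [188.2 151.3] [0.56 0.39 0.  ]
mug 0.68 [129.9 155.3] [0.384 0.495 0.   ]
pen_pot 0.76 [347.  341.2] [ 0.393 -0.484 -0.   ]
mouse 0.45 [174.5 135. ] [0.586 0.529 0.   ]
note_block 0.85 [407.7 306.8] [ 0.569 -0.512  0.   ]
{'t': 1.4, 'joints': array([-1.232,  0.321, -0.07 ,  1.451,  0.023,  1.371, -0.057]), 'joint_vel': array([-0.   , -0.   , -0.002,  0.001, -0.001, -0.   , -0.001]), 'effort': array([  0.001, -49.339,  -0.381, -31.456,   0.013,   0.002,   0.   ]), 'tcp_pos': array([0.207, 0.616, 0.248]), 'orientation': array([3.142, 0.   , 2.817]), 'wrist_force': array([-0.087, -0.499,  0.397]), 'torque': array([ 0.003, -0.072, -0.047]), 'finger_gap': 0.08531774782363101}
```

```bash
python3 - <<'E'
import cv2,numpy as np
a=cv2.imread('pics/top0.png');b=cv2.imread('pics/side0.png')
a=cv2.resize(a[100:280,60:320],(780,540),interpolation=2)
cv2.imwrite('pics/top0c.png',a)
cv2.imwrite('pics/side0c.png',cv2.resize(b[110:290,130:390],(780,540),interpolation=2))
E
```

```text
(no output)
```

View pics/top0c.png

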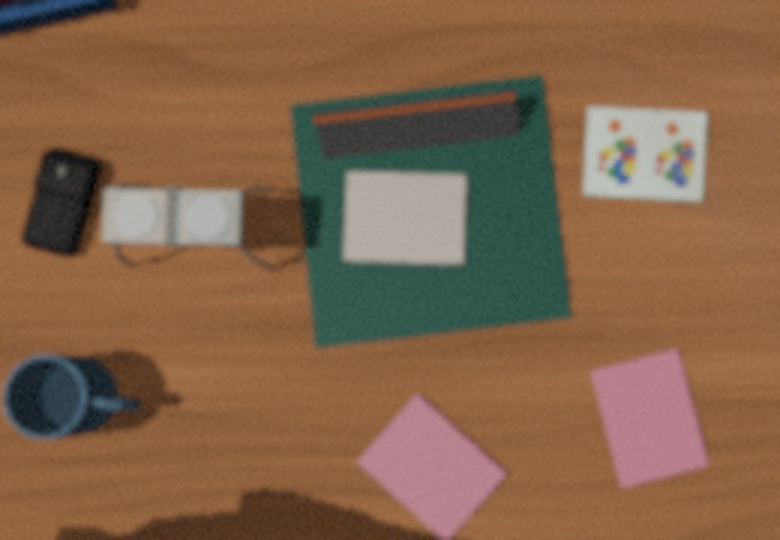

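View pics/side0c.png

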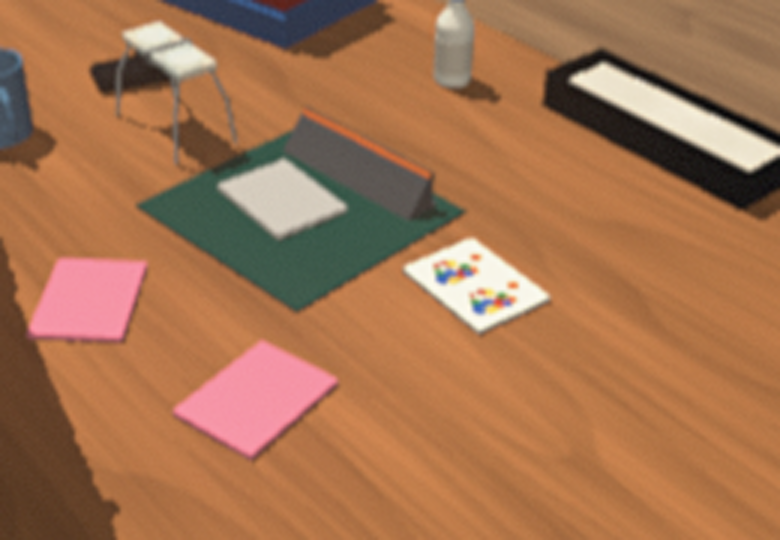

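The crops show the grey tile at about (193,171) in the full top image, on the green pad. The rest's stripe runs from (165,140) to (232,132), and its foot from (168,152) to (234,144). The spare tile is at right (275,152), the viewer at left (118,171), and the two pink tiles are nearer the robot.

```bash
python3 - <<'E'
from h import *
np.set_printoptions(precision=4,suppress=True)
p=arm.capture('top')
f=lambda u,v:(u/3+60-.33,v/3+100-.33)
hsv=cv2.cvtColor(p['color'],cv2.COLOR_RGB2HSV)
m=cv2.inRange(hsv,(55,60,30),(95,255,140)); 
roi=np.zeros_like(m); roi[115:225,150:260]=255; m&=roi
m=cv2.morphologyEx(m,cv2.MORPH_CLOSE,np.ones((3,3)))
c=max(cv2.findContours(m,0,2)[0],key=cv2.contourArea); 
for uv in cv2.boxPoints(cv2.minAreaRect(cv2.convexHull(c))): print('pad',uv,atz(p,uv,.003))
for q in('tile','rest'):
  for r in arm.cut_out(q,p)[:1]:
    c=max(cv2.findContours(r['mask'].astype(np.uint8),0,2)[0],key=cv2.contourArea); print(q,r['rect'])
    for uv in cv2.boxPoints(cv2.minAreaRect(c)): print(uv,atz(p,uv,.009))
for uv in((345,170),(467,174),(466,265),(341,262)): print('tile',atz(p,f(*uv),.009))
for uv in((313,119),(516,94)): print('stripe',atz(p,f(*uv),.049))
for uv in((325,157),(522,132)): print('foot',atz(p,f(*uv),.003))
E
```

```text
pad [156.4905 135.2511] [0.6761 0.2934 0.003 ]
pad [240.108  125.6029] [0.7004 0.0375 0.003 ]
pad [249.2394 204.7416] [0.4582 0.0142 0.003 ]
pad [165.6219 214.3898] [0.4342 0.267  0.003 ]
tile [204.4, 256.4, 51.0, 46.0]
[177.9366 253.6697] [0.3161 0.2297 0.009 ]
[198.4344 231.1222] [0.382  0.1677 0.009 ]
[228.1991 258.181 ] [0.2999 0.0798 0.009 ]
[207.7014 280.7285] [0.2346 0.1418 0.009 ]
rest [203.0, 169.8, 96.6, 90.0]
[155.337  133.7014] [0.6798 0.2956 0.009 ]
[241.2794 124.6548] [0.702  0.0337 0.009 ]
[249.9589 207.1096] [0.4508 0.012  0.009 ]
[164.0164 216.1562] [0.4288 0.2707 0.009 ]
tile [0.6092 0.2373 0.009 ]
tile [0.6025 0.114  0.009 ]
tile [0.5105 0.1163 0.009 ]
tile [0.5161 0.242  0.009 ]
stripe [0.6548 0.2614 0.049 ]
stripe [0.6753 0.061  0.049 ]
foot [0.6238 0.2585 0.003 ]
foot [0.6451 0.0581 0.003 ]
```

```bash
python3 -m inch '[[-0.05,-0.042,0,-0.1,0.2],[-0.1,-0.084,0,-0.2,0.2],[-0.15,-0.126,0,-0.3,0.2],[-0.2,-0.168,0,-0.4,0.2],[-0.24,-0.2,0,-0.42,0.2],[-0.28,-0.235,0,-0.42,0.2],[-0.32,-0.27,0,-0.42,0.2],[-0.36,-0.3,0,-0.42,0.2]]'
```

```text
t: 2.35
tcp_pos: [0.4169, 0.2729, 0.2487]
orientation: [3.141, 0.001, -3.046]
wrist_force: [0.6, 0.5, -0.1]
finger_gap: 0.0514
```

```bash
python3 -m inch '[[-0.02,-0.045,0,0,0.2],[-0.04,-0.09,0.02,0,0.2],[-0.05,-0.109,0.06,0,0.2],[-0.05,-0.109,0.11,0,0.2],[-0.05,-0.109,0.16,0,0.2],[-0.05,-0.109,0.19,0,0.2],[-0.05,-0.109,0.2,0,0.2],[-0.05,-0.109,0.2,0,0.2]]'
python3 - <<'E'
from h import *
for n in('top','side'):
    p=arm.capture(n); save(p,n+'1.png')
a=cv2.imread('pics/top1.png');b=cv2.imread('pics/side1.png')
cv2.imwrite('pics/c1.png',np.hstack([cv2.resize(a[110:230,140:270],(400,369),interpolation=2),cv2.resize(b[130:250,150:280],(400,369),interpolation=2)]))
s=arm.get_state();print(s['t'],s['tcp_pos'],s['wrist_force'])
E
```

```text
t: 3.15
tcp_pos: [0.4765, 0.1691, 0.0479]
orientation: [-3.141, -0.001, -3.046]
wrist_force: [0.9, -0.7, -0.4]
finger_gap: 0.0513
3.25 [0.47860464 0.17002802 0.05039946] [0.41970033 0.36315554 1.34846083]
```

View pics/c1.png

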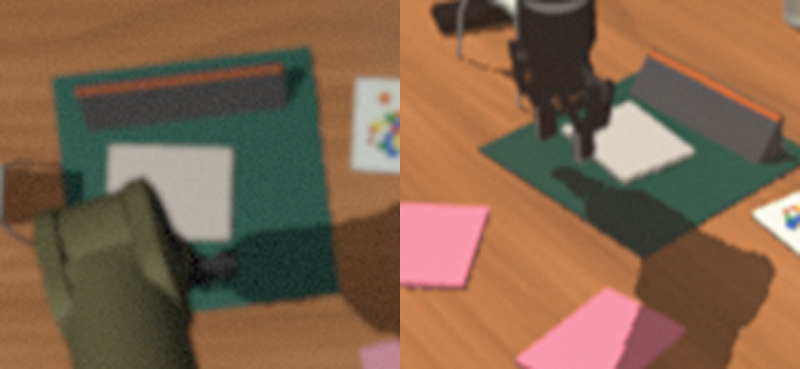

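The left crop (top) has the fingertip beside the tile's near edge at about (220,265). The right crop (side) shows both fingertips hovering just behind the near edge, so I'll lower them to the pad.

```bash
python3 -m inch '[[0,0,0.015,0,0.2],[0,0,0.027,0,0.2],[0,0,0.029,0,0.2],[0,0,0.029,0,0.2]]'; python3 -m inch '[[0,0,0.002,0,0.2],[0,0,0.002,0,0.2]]';python3 -m inch '[[0,0,0.002,0,0.2],[0,0,0.002,0,0.2]]'
```

```text
t: 3.65
tcp_pos: [0.4788, 0.1702, 0.0217]
orientation: [3.14, 0.004, -3.046]
wrist_force: [0.5, 0.1, -0.1]
finger_gap: 0.0512
t: 3.85
tcp_pos: [0.4791, 0.1703, 0.0201]
orientation: [3.139, 0.004, -3.046]
wrist_force: [-0.0, 0.8, 0.2]
finger_gap: 0.051
t: 4.05
tcp_pos: [0.4791, 0.1703, 0.0181]
orientation: [3.139, 0.004, -3.046]
wrist_force: [-0.5, -1.3, -0.2]
finger_gap: 0.0507
```

```bash
python3 -m inch '[[0,0,0.0015,0,0.2],[0,0,0.0015,0,0.2]]';python3 -m inch '[[0,0,0.0015,0,0.2],[0,0,0.0015,0,0.2]]'
```

```text
t: 4.25
tcp_pos: [0.4793, 0.1704, 0.0169]
orientation: [3.139, 0.005, -3.046]
wrist_force: [-0.6, 0.4, 3.6]
finger_gap: 0.0514
t: 4.45
tcp_pos: [0.4794, 0.1704, 0.0168]
orientation: [3.139, 0.004, -3.046]
wrist_force: [-5.2, -2.0, 13.4]
finger_gap: 0.0515
```

```bash
python3 -m inch '[[0,0,-0.002,0,0.2],[-0.01,0,-0.002,0,0.2],[-0.02,0,-0.002,0,0.2],[-0.03,0,-0.002,0,0.2],[-0.04,0,-0.002,0,0.2],[-0.05,0,-0.002,0,0.2],[-0.06,0,-0.002,0,0.2],[-0.06,0,-0.002,0,0.2]]'
python3 - <<'E'
from h import *
for n in('top','side'):
    p=arm.capture(n); save(p,n+'2.png')
a=cv2.imread('pics/top2.png');b=cv2.imread('pics/side2.png')
cv2.imwrite('pics/c2.png',np.hstack([cv2.resize(a[110:230,140:270],(400,369),interpolation=2),cv2.resize(b[130:250,150:280],(400,369),interpolation=2)]))
E
```

```text
t: 5.25
tcp_pos: [0.5408, 0.1761, 0.019]
orientation: [3.139, 0.005, -3.047]
wrist_force: [0.1, 0.4, -0.4]
finger_gap: 0.051
```

View pics/c2.png

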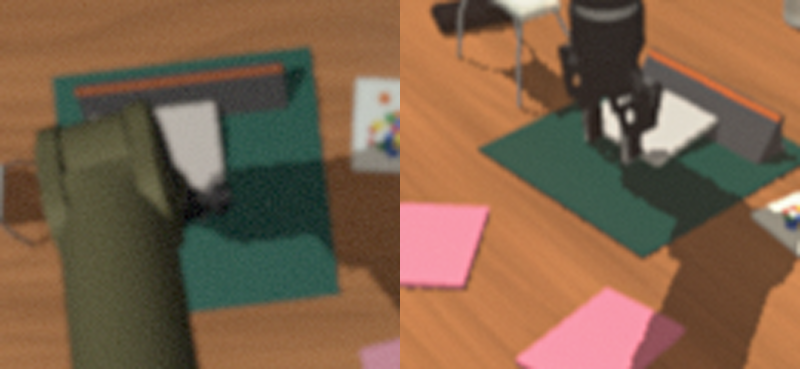

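The tile is square to the rest. Its far edge is climbing the slope (top crop, near (190,105)), and the fingers are at its near edge. I'll keep pushing.

```bash
python3 -m inch '[[-0.01,0,0,0,0.2],[-0.02,0,0,0,0.2],[-0.03,0,0,0,0.2],[-0.04,0,0,0,0.2],[-0.05,0,0,0,0.2],[-0.06,0,0,0,0.2],[-0.065,0,0,0,0.2],[-0.065,0,0,0,0.2]]'
python3 -m inch '[[-0.004,0,0,0,0.2],[-0.008,0,0,0,0.2],[-0.008,0,0,0,0.2]]'
```

```text
t: 6.15
tcp_pos: [0.6052, 0.1821, 0.0192]
orientation: [3.139, 0.005, -3.047]
wrist_force: [0.3, -0.0, 0.3]
finger_gap: 0.0512
t: 6.45
tcp_pos: [0.6137, 0.183, 0.0193]
orientation: [3.139, 0.006, -3.047]
wrist_force: [-0.5, 0.8, -0.4]
finger_gap: 0.0513
```

```bash
for i in 1 2; do python3 -m inch '[[-0.002,0,0,0,0.2],[-0.002,0,0,0,0.2]]'; done
python3 - <<'E'
from h import *
for n in('top','side'):
    p=arm.capture(n); save(p,n+'3.png')
a=cv2.imread('pics/top3.png');b=cv2.imread('pics/side3.png')
cv2.imwrite('pics/c3.png',np.hstack([cv2.resize(a[110:230,140:270],(400,369),interpolation=2),cv2.resize(b[130:250,170:300],(400,369),interpolation=2)]))
E
```

```text
t: 6.65
tcp_pos: [0.6158, 0.1832, 0.0194]
orientation: [3.139, 0.006, -3.047]
wrist_force: [-0.4, -0.1, 0.1]
finger_gap: 0.051
t: 6.85
tcp_pos: [0.6161, 0.1832, 0.0193]
orientation: [3.139, 0.002, -3.047]
wrist_force: [-5.8, -1.5, 4.8]
finger_gap: 0.0511
```

View pics/c3.png

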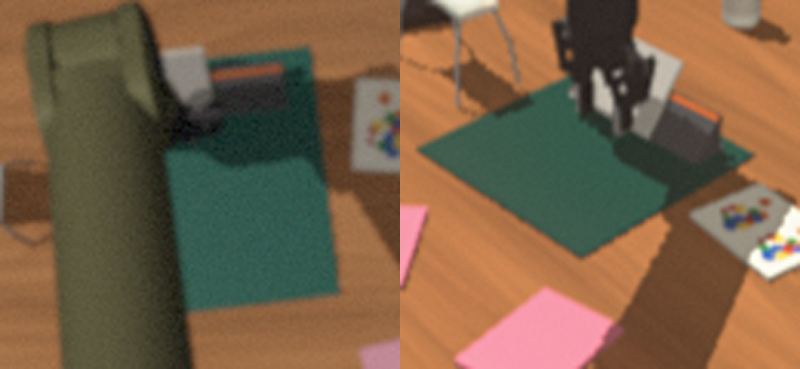

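The tile is leaning fully on the slope. Both crops show its raised edge beyond the orange stripe, and the push met about 6 N at the foot. Next I'll back off, rise, and go over to the far side.

```bash
python3 -m inch '[[0.02,0,0,0,0.2],[0.05,0,-0.01,0,0.2],[0.06,0,-0.05,0,0.2],[0.06,0,-0.1,0,0.2],[0.06,0,-0.15,0,0.2],[0.05,0,-0.19,0,0.2],[0.01,0,-0.19,0,0.2],[-0.03,0,-0.19,0,0.2]]'
python3 -m inch '[[-0.04,0,0,0,0.2],[-0.07,0,0,0,0.2],[-0.08,0,0,0,0.2],[-0.08,0,0,0,0.2]]'
python3 - <<'E'
from h import *
for n in('top','side'):
    p=arm.capture(n); save(p,n+'4.png')
a=cv2.imread('pics/top4.png');b=cv2.imread('pics/side4.png')
cv2.imwrite('pics/c4.png',np.hstack([cv2.resize(a[110:230,140:270],(400,369),interpolation=2),cv2.resize(b[100:220,170:300],(400,369),interpolation=2)]))
s=arm.get_state();print(s['t'],s['tcp_pos'],s['orientation'])
E
```

```text
t: 7.75
tcp_pos: [0.6477, 0.1866, 0.213]
orientation: [3.137, 0.008, -3.045]
wrist_force: [-0.1, 0.8, -0.1]
finger_gap: 0.0511
t: 8.15
tcp_pos: [0.7287, 0.1938, 0.2125]
orientation: [3.138, 0.008, -3.046]
wrist_force: [0.0, -0.5, 0.4]
finger_gap: 0.0514
8.25 [0.72707609 0.19414928 0.21324278] [ 3.13703855  0.00722779 -3.04569072]
```

View pics/c4.png

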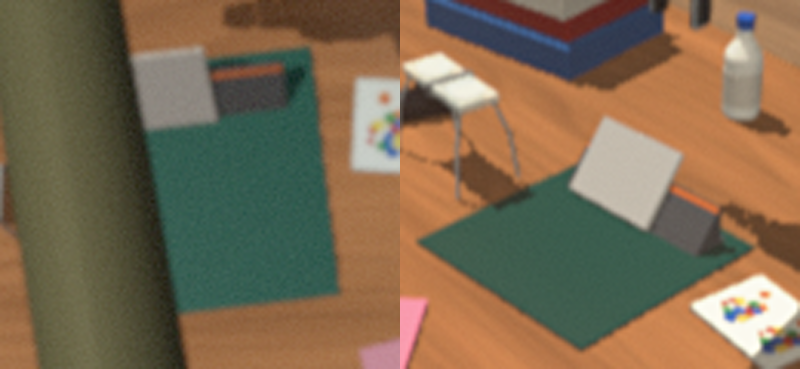

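```bash
python3 - <<'E'
from h import *
p=arm.capture('side'); print('bottle',atz(p,(281,138),0))
q=arm.capture('top')
o=np.array([.633,.159]);c,s=np.cos(.097),np.sin(.097)
for uv,z in(((206.6,125.6),.075),((210.5,149.6),.006)):
    d=atz(q,uv,z)[:2]-o; print('restframe',d@[c,s],d@[-s,c])
d=np.array([.7275,.194])-o;print(d@[c,s],d@[-s,c])
E
```

```text
bottle [0.89030134 0.25470751 0.        ]
restframe 0.05189082677690295 -0.03200613964311632
restframe -0.007977880685960687 -0.02973528591752663
0.09744545180298131 0.025683339403450883
```

```bash
python3 -m inch '[[0,0,0.04,0,0.2],[0,0,0.09,0,0.2],[0,0,0.13,0,0.2],[0,0,0.149,0,0.2],[0,0,0.149,0,0.2],[0.01,0.003,0.149,0,0.2],[0.02,0.003,0.149,0,0.2],[0.02,0.003,0.149,0,0.2]]'
python3 - <<'E'
from h import *
for n in('top','side'):
    p=arm.capture(n); save(p,n+'5.png')
a=cv2.imread('pics/top5.png');b=cv2.imread('pics/side5.png')
cv2.imwrite('pics/c5.png',np.hstack([cv2.resize(a[110:230,140:270],(400,369),interpolation=2),cv2.resize(b[100:220,170:300],(400,369),interpolation=2)]))
E
```

```text
t: 9.15
tcp_pos: [0.7081, 0.1974, 0.0686]
orientation: [3.135, 0.012, -3.045]
wrist_force: [0.4, 0.5, 0.9]
finger_gap: 0.0513
```

View pics/c5.png

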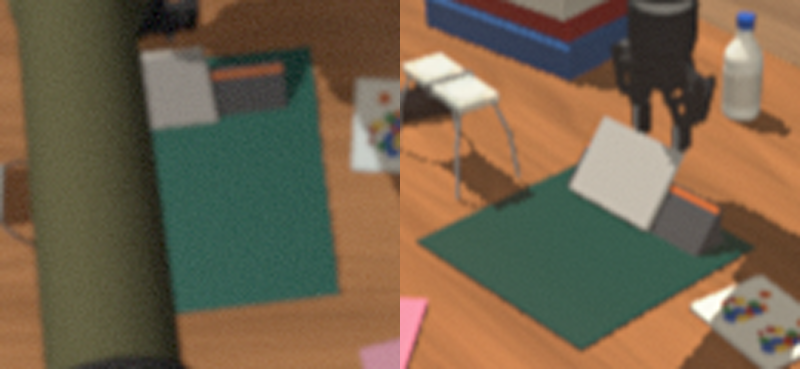

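The side crop shows both fingertips behind the raised edge at about (665,130), with a small clear gap. I'll lower the tips a little, then sweep up and back along the arc.

```bash
python3 -m inch '[[0,0,0.0125,0,0.2],[0,0,0.0125,0,0.2],[0.009,0,0.0125,0,0.2],[0.013,0,0.005,0,0.2],[0.020,0,-0.003,0,0.2],[0.027,0,-0.010,0,0.2],[0.034,0,-0.015,0,0.2],[0.034,0,-0.015,0,0.2]]'
python3 - <<'E'
from h import *
for n in('top','side'):
    p=arm.capture(n); save(p,n+'6.png')
a=cv2.imread('pics/top6.png');b=cv2.imread('pics/side6.png')
cv2.imwrite('pics/c6.png',np.hstack([cv2.resize(a[110:230,140:270],(400,369),interpolation=2),cv2.resize(b[100:220,170:300],(400,369),interpolation=2)]))
E
```

```text
t: 10.05
tcp_pos: [0.6746, 0.1939, 0.0842]
orientation: [3.134, 0.014, -3.045]
wrist_force: [0.4, 0.3, -0.1]
finger_gap: 0.0514
```

View pics/c6.png

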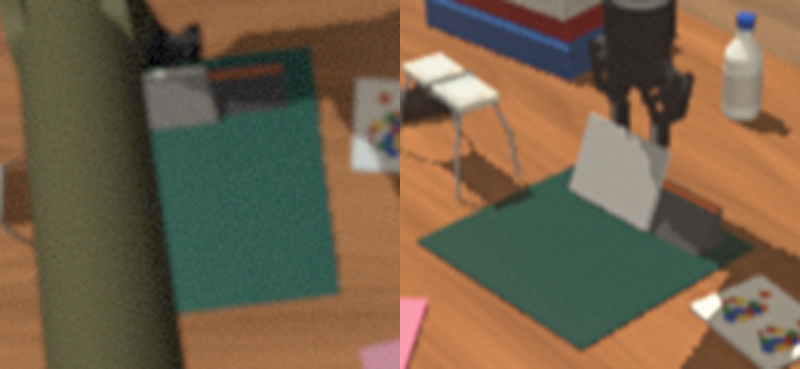

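The tile is steeper (about 70°) and its foot hasn't moved: the lower corner is still at side crop (650,230). I'll continue past upright.

```bash
python3 -m inch '[[0.007,0,-0.004,0,0.2],[0.014,0,-0.008,0,0.2],[0.021,0,-0.01,0,0.2],[0.028,0,-0.012,0,0.2],[0.035,0,-0.013,0,0.2],[0.042,0,-0.013,0,0.2],[0.047,0,-0.013,0,0.2],[0.047,0,-0.013,0,0.2]]'
python3 - <<'E'
from h import *
for n in('top','side'):
    p=arm.capture(n); save(p,n+'7.png')
a=cv2.imread('pics/top7.png');b=cv2.imread('pics/side7.png')
cv2.imwrite('pics/c7.png',np.hstack([cv2.resize(a[110:230,140:270],(400,369),interpolation=2),cv2.resize(b[100:220,170:300],(400,369),interpolation=2)]))
E
```

```text
t: 10.95
tcp_pos: [0.6271, 0.1892, 0.0953]
orientation: [3.135, 0.012, -3.044]
wrist_force: [-0.0, 0.0, 0.3]
finger_gap: 0.0515
```

View pics/c7.png

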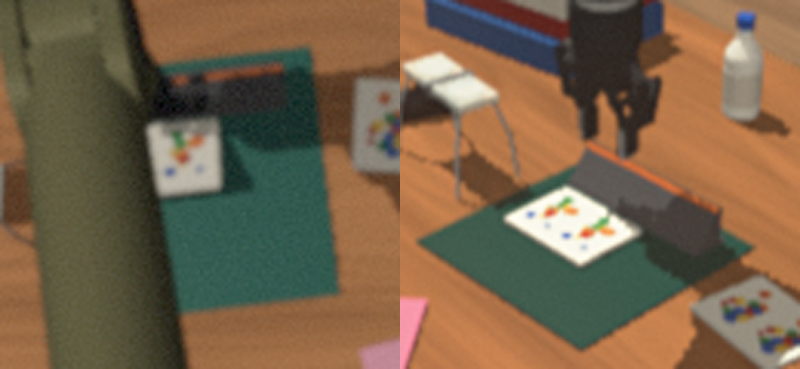

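The tile has fallen over with its picture up. I'll raise the arm clear to the side and measure.

```bash
python3 -m inch '[[0,0,-0.04,0,0.2],[0,0,-0.09,0,0.2],[0,0,-0.14,0,0.2],[0.03,0.03,-0.15,0,0.2],[0.06,0.07,-0.15,0,0.2],[0.09,0.11,-0.15,0,0.2],[0.12,0.15,-0.15,0,0.2],[0.14,0.19,-0.15,0,0.2]]'
python3 -m inch '[[0.01,0.04,0,0,0.2],[0.03,0.08,0,0,0.2],[0.03,0.1,0,0,0.2],[0.03,0.1,0,0,0.2]]'
python3 - <<'E'
from h import *
P={}
for n in('top','side'): P[n]=arm.capture(n); save(P[n],n+'8.png')
a=cv2.imread('pics/top8.png');b=cv2.imread('pics/side8.png')
cv2.imwrite('pics/c8.png',np.hstack([cv2.resize(a[110:230,140:270],(400,369),interpolation=2),cv2.resize(b[110:230,170:300],(400,369),interpolation=2)]))
o=np.array([.633,.159]);c,s=np.cos(.097),np.sin(.097)
roi={'top':(130,200,160,230),'side':(150,205,195,260)}
for n,p in P.items():
    r0,r1,c0,c1=roi[n]; h=cv2.cvtColor(p['color'],cv2.COLOR_RGB2HSV); m=cv2.inRange(h,(0,0,150),(180,70,255)); k=np.zeros_like(m);k[r0:r1,c0:c1]=m[r0:r1,c0:c1]
    ct=max(cv2.findContours(k,0,2)[0],key=cv2.contourArea); hull=cv2.convexHull(ct)
    q=cv2.approxPolyDP(hull,5,True)[:,0]
    for uv in q:
        X=atz(p,uv,.009)[:2]-o; print(n,uv,X@[c,s],X@[-s,c])
for q,z in(('spare_tile',.003),('viewer',0)):
    for x in arm.mark_of(q,P['top'])[:2]: print(q,x['score'],atz(P['top'],x['xy'],z))
print(arm.get_state()['t'],arm.get_state()['tcp_pos'])
E
```

```text
t: 11.85
tcp_pos: [0.4664, 0.3652, 0.2452]
orientation: [3.134, 0.013, -3.044]
wrist_force: [1.1, -0.9, 0.9]
finger_gap: 0.0512
t: 12.25
tcp_pos: [0.4241, 0.4659, 0.2451]
orientation: [3.133, 0.012, -3.038]
wrist_force: [-0.1, 0.3, 0.4]
finger_gap: 0.0511
top [210 151] -0.012544080042193222 -0.028011804535585362
top [212 179] -0.09793664492585395 -0.024661999111739445
top [174 183] -0.09652147400363692 0.09067851898469946
top [172 155] -0.011109752173561825 0.0878199776340694
side [204 170] -0.09850120283753168 0.0901447037560464
side [225 161] -0.010029837061743284 0.08386840030822079
side [247 175] -0.017342653396807333 -0.031302358635977974
side [227 185] -0.10287820031613869 -0.02801775962739301
spare_tile 0.79 [ 0.62058681 -0.06690152  0.003     ]
viewer 0.92 [0.55003257 0.3775564  0.        ]
viewer 0.28 [ 0.62901462 -0.06749298  0.        ]
12.45 [0.42820529 0.46007124 0.24555152]
```

View pics/c8.png

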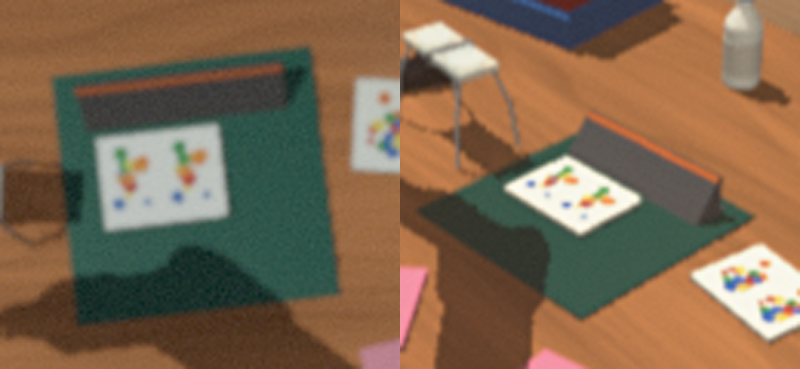

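The tile lies flat with its picture up, centred about 55 mm in front of the foot and 30 mm off the middle line. Both cameras agree within about 3 mm when its corners are taken at flat height. The viewer and the spare tile are in place, and the arm is clear.

```bash
python3 -c "
from workcell import arm
arm.hand_in()"
```

```text
the job is handed in; nothing more can be done
```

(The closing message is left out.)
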